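Load the weld fixtures: round tubes into pin locators, bracket under the clamp bar

TASK

Load the fixtures for the next weld: stand each of the three round tube stubs upright between the pins of the locator plate of its own size (large on large, medium on medium, small on small), and slide the foot of the angle bracket flat along the table under the blue clamp bar until its end meets the stop. Any order will do; leave the two square tube stubs standing where they are.

Things in the scene. Friction and masses are not known exactly. Their poses are not given: they have to be found in the camera images.
- tube_large: loose stub of round stainless tube, the large one of three: 58 mm outside diameter, 3 mm wall, 70 mm tall, open at both ends, standing upright at the start. Origin: centre of its underside; z up along its axis
- tube_medium: loose stub of round stainless tube, the medium one of three: 44 mm outside diameter, 3 mm wall, 70 mm tall, open at both ends, standing upright at the start. Origin: centre of its underside; z up along its axis
- tube_small: loose stub of round stainless tube, the small one of three: 30 mm outside diameter, 3 mm wall, 70 mm tall, open at both ends, standing upright at the start. Origin: centre of its underside; z up along its axis
- nest_large: fixed round aluminium locator plate, the large of three, for the 58 mm tube: disc 96 mm across, 6 mm thick, on the table, with four dark pins 8 mm in diameter, tops 20 mm above the table, on a 80 mm circle at 45 degrees to its x and y axes (a 72 mm circle is free for the tube). Origin: centre of its underside; the tube stands on its top, 6 mm above the origin
- nest_medium: fixed round aluminium locator plate, the medium of three, for the 44 mm tube: disc 82 mm across, 6 mm thick, on the table, with four dark pins 8 mm in diameter, tops 20 mm above the table, on a 66 mm circle at 45 degrees to its x and y axes (a 58 mm circle is free for the tube). Origin: centre of its underside; the tube stands on its top, 6 mm above the origin
- nest_small: fixed round aluminium locator plate, the small of three, for the 30 mm tube: disc 68 mm across, 6 mm thick, on the table, with four dark pins 8 mm in diameter, tops 20 mm above the table, on a 52 mm circle at 45 degrees to its x and y axes (a 44 mm circle is free for the tube). Origin: centre of its underside; the tube stands on its top, 6 mm above the origin
- bracket: loose L-shaped steel angle bracket, 0.28 kg: flat foot 110 x 40 mm (x, y), 6 mm thick, on the table; at its -x end an upright leg 8 mm thick (x), 40 mm wide, top edge 50 mm above the table. Origin: centre of the foot's underside; x points from the leg (mid-thickness at x = -51 mm) to the foot's free end (x = +55 mm), at the start within 0.2 rad of straight ahead (world +x)
- clamp: fixed clamp: blue bar 30 mm deep (x), 82 mm long (y), underside 12 mm, top 26 mm above the table (bolts 32 mm), over a slot 58 mm wide between end blocks; floor is the table. Dark stop behind, 20 mm tall, near face at x = +25 mm. Origin: on the table under the bar's centre; x points from the open mouth (x = -15 mm) to the stop, within 0.2 rad of world +x (mouth faces the robot)
- square_large: loose stub of square steel tube, 46 x 46 mm, 3 mm wall, 70 mm tall, standing upright; not part of the job. Origin: centre of its underside
- square_small: loose stub of square steel tube, 34 x 34 mm, 3 mm wall, 70 mm tall, standing upright; not part of the job. Origin: centre of its underside
Mind the look-alikes: they are no part of the job. What is shaped like the nest_large but green is not meant. What is shaped like the tube_medium but green is not meant.

How it is judged:
At the end, for the whole second after the job is handed in: Each round tube upright (0.08 rad) on its own plate, axes within 11 mm, underside 3-10 mm above the plate's origin. Bracket flat (0.06 rad, under 4 mm up) beneath the bar, end within 6 mm of the stop, within 12 mm and 0.2 rad of the slot's middle line. All released, at rest (horizontal distance between tube_large and nest_large below 0.011 m and z of tube_large in the frame of nest_large between 0.003 and 0.01 m and angle between each of tube_large, tube_medium, tube_small's own z axis and vertical below 0.08 rad and linear speed of each of tube_large, tube_medium, tube_small, bracket below 0.02 m/s and horizontal distance between tube_medium and nest_medium below 0.011 m and z of tube_medium in the frame of nest_medium between 0.003 and 0.01 m and horizontal distance between tube_small and nest_small below 0.011 m and z of tube_small in the frame of nest_small between 0.003 and 0.01 m and x of bracket in the frame of clamp between -0.036 and -0.027 m and y of bracket in the frame of clamp between -0.012 and 0.012 m and angle between the x axis of bracket and the x axis of clamp, either way round below 0.2 rad and angle between bracket's own z axis and vertical below 0.06 rad and height (world z) of bracket below 0.004 m); the robot touches nothing.
It fails at once if a square tube is shifted by more than 30 mm or tipped over (distance of any of square_large, square_small from where it was at the start of the episode above 0.03 m or angle between any of square_large, square_small's own z axis and vertical above 0.5 rad).
It also fails if it takes over 102 s, if anything falls off the work surface, if the arm or the gripper's body presses on something with over 40 N, if the wrist force passes 120 N, or if a joint passes its speed limit or range.

ROBOT

A 7-joint arm with a two-finger parallel gripper is mounted at the origin on the work surface. World frame = base frame: x ahead of the robot, y to its left, z up, the work surface at z = 0. Lengths are in m, angles in rad, forces in N, time in s.
With the tool pointing down it reaches from about 0.4 to 0.925 m from the base axis. Payload 5.6 kg.
Tool frame: the origin (TCP) lies midway between the tips of the shut fingers; the grasp point (between the pads) lies ctrl.grip_point_offset behind it (ctrl.grip_point_offset is the distance from the TCP to the grasp point, in m); z points along the fingers, x is the direction in which the jaws open and shut, and the axes are right-handed (so a half turn about z gives the same grasp; the last joint's range is limited). The gripper opens to 85 mm and grips with 20 to 120 N. Pads are 22 mm wide; open, the fingers measure 114 mm over their backs; the gripper's body (76 mm by 85 mm) begins 54 mm behind the grasp point. The pads swing forward as they close: fully open they stand 13 mm farther back than shut.
Start: joints at [-0.043, 0.468, -0.012, 1.603, 0.006, 1.071, -0.056], TCP at [0.65, -0, 0.231] pointing down, gripper open.
Joint ranges: [-2.53, 2.53], [-0.31, 2.02], [-1.57, 1.55], [0.28, 2.44], [-1.29, 4.43], [0.15, 1.84], [-2.92, 2.92]. Speed limits (rad/s): [2.57, 2.57, 3.14, 3.14, 3.14, 3.14, 3.14].

INTERFACE

Orientations are given as a unit quaternion [x, y, z, w].
In Python, from plant import ctrl gives the robot as it stands. The module is installed in compiled form; this text tells all that it offers.
- The arm moves only by the tool servo_tool, never from a script. Its argument "targets" is a list of rows, each a list of 3 entries, a list of its own where there are three numbers: the shift along the world's x, y, z in mm, then the turn about the world's z in rad, then the opening, from -1 (shut) to 1 (fully open). In form: [[[x, y, z], turn, fingers], ...]. A call has 1 to 10 rows; each row shifts and turns the commanded pose from where the row before left it; what a row does not reach is not made up. A row lasts 1/10 s, in which the tool goes at most 50 mm and 8.59 degrees, less where a joint would pass 70% of its speed; a pose out of reach is approached as far as the arm can. A call with a gripper value outside its range is refused whole. The fingers move at their own pace and stop on an object; "newtons" is the grip in N (left out, the last holds). Time passes only in rows, so rows that do not move let the fingers close. It gives the time, the measured TCP pose, the force and the opening at its end, in the units of the state.
- ctrl.get_obs(): the state, without advancing time (a new reading comes with each control period).
- ctrl.get_image(name): name is "scene" or "side" or "wrist"; returns the picture (384x512x3 uint8, blue, green, red); there is no depth.
- ctrl.camera_params(name): a dict with "mtx" (3x3 intrinsics, pixels), "k1" (the pictures are not rectified: a ray, as slopes to the right and down, at radius r is drawn at 1 + k1 r^2 times it, then the intrinsics apply), "R" (3x3) and "t" (3): a world point X has camera coordinates R X + t; the wrist camera has in their place "hand_eye" (4x4, takes a point from camera to tool coordinates, whose origin is the TCP and whose axes are the tool frame's). Camera axes: x right, y down, z forward; pixel columns grow to the right and rows downward; lengths in m; the calibration is good to about 2 mm. A picture is of the moment at which its call begins: read the wrist's pose just before it. camera_params takes no time and is no camera call.
- ctrl.job_done(): hands the job in, once; it reports no verdict.
The state is a dict: "clock": time; "joint_pos": joint angles; "qd": joint speeds; "effort": joint torques, N m; "eef_pos": TCP position; "orientation": TCP orientation; "wrist_force": force on the tool from outside, world axes, zero at the start; "moment": the same for the moment, N m; "finger_gap": opening from 0.0 (shut) to 1.0 (fully open).
Only numpy, scipy, OpenCV 4.12 (cv2) and the standard library are available. Lean on these libraries where they do the work, as an engineer would, in place of code of your own. Each camera call takes 0.05 s, during which the arm holds its last target.

## Working session

There is one attempt and no reset: what is moved stays moved. The work goes in short steps, Python scripts to look and compute and a tool call to move; the robot and the scene stay as the last step left them, time stands still between calls to the robot, and variables do not carry over. Pictures are saved under pics/ and viewed, and the job is handed in when it is done.

Besides the shell and the picture viewer there is one more tool, called after ">>>" by a JSON object that holds its "method" and its "body", one argument or row to a line. servo_tool: Moves the arm, as the interface text tells. Its arguments: {"type":"object","properties":{"targets":{"type":"array","items":{"type":"array"}},"newtons":{"type":"number"}},"required":["targets"]}

```bash
mkdir -p pics
python3 - <<'E'
from plant import ctrl
import cv2,numpy as np
o=ctrl.get_obs();print(o, ctrl.grip_point_offset)
for n in ["scene","side","wrist"]:
    print(n,ctrl.camera_params(n))
    im=ctrl.get_image(n);np.save(f"pics/{n}0.npy",im);cv2.imwrite(f"pics/{n}0.png",cv2.resize(im,(768,576)))
E
```

```text
{'clock': 0.0, 'joint_pos': array([-0.04298056,  0.46837794, -0.01158295,  1.60366081,  0.00599379,
        1.07140894, -0.05629461]), 'qd': array([-0.00100049, -0.00049508,  0.00129801, -0.00160384, -0.00066652,
       -0.00015468, -0.0005456 ]), 'effort': array([-1.81076980e-04, -5.32374322e+01,  2.12178100e-02, -2.51299274e+01,
        1.13576866e-02,  7.69772858e-03, -1.10212341e-06]), 'eef_pos': array([ 6.49420010e-01, -9.28192346e-05,  2.30322441e-01]), 'orientation': array([ 9.99999584e-01, -4.92698881e-05, -9.08044305e-04,  6.49767691e-05]), 'wrist_force': array([ 0.41077826, -0.04965211,  0.22355477]), 'moment': array([ 0.01841764,  0.00859178, -0.01833017]), 'finger_gap': 1.0042862337279215} 0.0187
scene {'mtx': array([[358.99059118,   0.        , 258.91641843],
       [  0.        , 358.99059118, 190.46569551],
       [  0.        ,   0.        ,   1.        ]]), 'k1': 0.030889393064043258, 'R': array([[-0.20574212,  0.97860072, -0.00328818],
       [ 0.5851064 ,  0.12031871, -0.80198124],
       [-0.78442379, -0.16692525, -0.59734017]]), 't': array([ 0.08841274, -0.283523
[... 269 characters left out ...]
      [-0.37208364, -0.49955259, -0.78230491],
       [ 0.45108433,  0.63928147, -0.62276972]]), 't': array([-0.41289911,  0.21401391,  1.07465345])}
wrist {'mtx': array([[274.14974181,   0.        , 255.59915856],
       [  0.        , 274.14974181, 192.39720196],
       [  0.        ,   0.        ,   1.        ]]), 'k1': 0.011804341357357345, 'hand_eye': array([[ 9.99999997e-01,  5.33274592e-05,  4.95672209e-05,
        -5.35486094e-04],
       [-6.53657066e-05,  9.57429560e-01,  2.88666994e-01,
        -7.37337013e-02],
       [-3.20632451e-05, -2.88666997e-01,  9.57429561e-01,
        -1.42856135e-01],
       [ 0.00000000e+00,  0.00000000e+00,  0.00000000e+00,
         1.00000000e+00]])}
```

View pics/scene0.png

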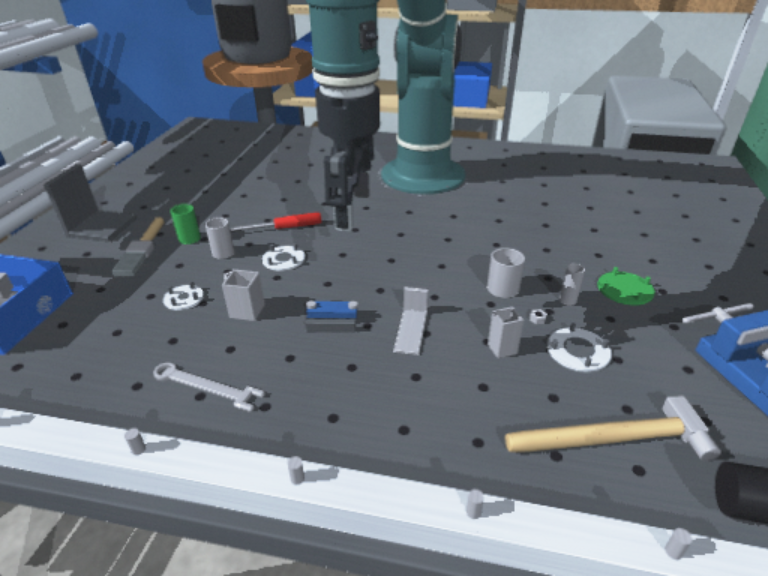

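View pics/side0.png

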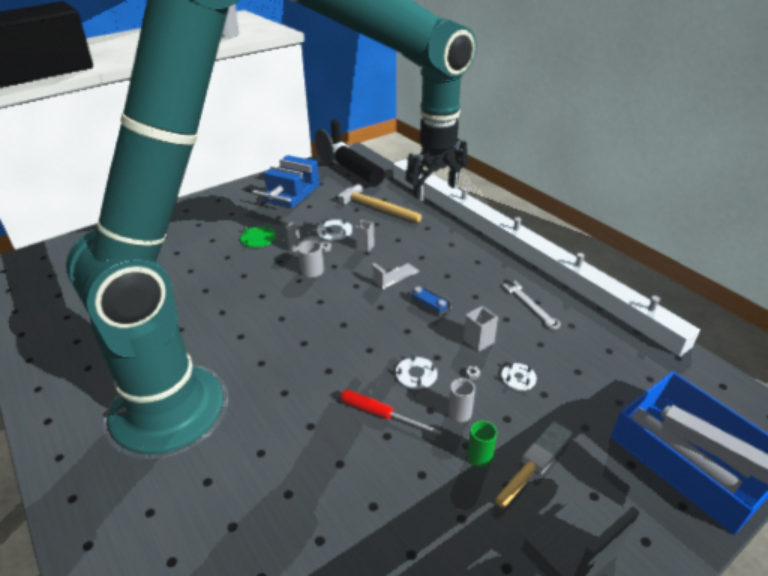

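View pics/wrist0.png

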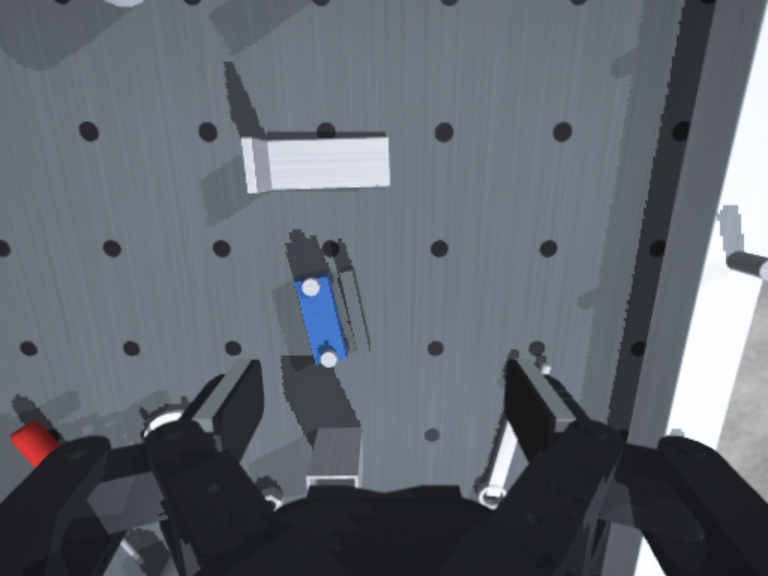

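Scene view (768-wide): medium/green cylinders at left (219,237)/(185,222), plates (283,257), (184,296). On the right are the large tube (506,272), small round stub (572,284), white plate (580,348) and green plate (627,286). The bracket is at (412,320), the clamp at (331,312). Next I'll rough-map the layout from those pixels.

```bash
cat > h.py <<'E'
import cv2,numpy as np
from scipy.spatial.transform import Rotation as Ro
from plant import ctrl
def ray(name,px,obs=None):
    p=ctrl.camera_params(name)
    u=cv2.undistortPoints(np.array(px,float).reshape(-1,1,2),p["mtx"],np.array([p["k1"],0,0,0.]))[:,0]
    d=np.c_[u,np.ones(len(u))]
    if name=="wrist":
        T=p["hand_eye"];Rw=Ro.from_quat(obs["orientation"]).as_matrix()
        c=Rw@T[:3,3]+np.array(obs["eef_pos"]);d=d@(Rw@T[:3,:3]).T
    else:
        c=-p["R"].T@p["t"];d=d@p["R"]
    return c,d
def plane(name,px,z,obs=None):
    c,d=ray(name,px,obs);return c+d*((z-c[2])/d[:,2])[:,None]
def snap(name,tag):
    o=ctrl.get_obs();im=ctrl.get_image(name)
    np.savez(f"pics/{tag}.npz",im=im,eef_pos=o["eef_pos"],orientation=o["orientation"])
    cv2.imwrite(f"pics/{tag}.png",cv2.resize(im,(768,576)));return o,im
def load(tag):
    d=np.load(f"pics/{tag}.npz");return d,d["im"]
E
python3 - <<'E'
from h import *
import numpy as np
np.set_printoptions(precision=3,suppress=True)
S=2/3
L=dict(med=(219,222,.07),green=(185,209,.07),nA=(283,257,.006),nB=(184,296,.006),lar=(507,256,.07),sm=(573,268,.07),nL=(580,348,.006),gL=(627,286,.006),sqA=(242,278,.07),sqB=(506,315,.07),clamp=(331,307,.026),brk=(411,330,.006),nut=(539,316,.01),vise=(720,345,.03))
for k,(u,v,z) in L.items(): print("scene",k,plane("scene",[(u*S,v*S)],z)[0])
L=dict(med=(463,384,.07),green=(482,428,.07),nA=(416,372,.006),nB=(518,376,.006),lar=(312,247,.07),nL=(334,231,.006),gL=(258,237,.006),sqA=(481,315,.07),sqB=(366,226,.07),clamp=(430,298,.026))
for k,(u,v,z) in L.items(): print("side",k,plane("side",[(u*S,v*S)],z)[0])
E
```

```text
scene med [ 0.438 -0.333  0.07 ]
scene green [ 0.404 -0.424  0.07 ]
scene nA [ 0.439 -0.21   0.006]
scene nB [ 0.594 -0.338  0.006]
scene lar [0.447 0.217 0.07 ]
scene sm [0.462 0.328 0.07 ]
scene nL [0.59  0.343 0.006]
scene gL [0.404 0.437 0.006]
scene sqA [ 0.602 -0.212  0.07 ]
scene sqB [0.611 0.221 0.07 ]
scene clamp [ 0.595 -0.064  0.026]
scene brk [0.602 0.074 0.006]
scene nut [0.528 0.28  0.01 ]
scene vise [0.568 0.541 0.03 ]
side med [ 0.446 -0.335  0.07 ]
side green [ 0.406 -0.427  0.07 ]
side nA [ 0.436 -0.215  0.006]
side nB [ 0.591 -0.343  0.006]
side lar [0.452 0.208 0.07 ]
side nL [0.583 0.326 0.006]
side gL [0.404 0.424 0.006]
side sqA [ 0.603 -0.216  0.07 ]
side sqB [0.609 0.208 0.07 ]
side clamp [ 0.591 -0.07   0.026]
```

>>> {"method": "servo_tool", "body": {
  "targets": [
    [[-10, 25, 20], 0, 1],
    [[-10, 45, 10], 0, 1],
    [[-10, 45, 10], 0, 1],
    [[0, 30, 0], 0, 1],
    [[0, 0, 0], 0, 1],
    [[0, 0, 0], 0, 1]
  ]
}}

```text
clock: 0.75
eef_pos: [0.6197, 0.1454, 0.2708]
orientation: [1.0, 0.001, -0.0, 0.0]
wrist_force: [-0.1, -0.7, -1.2]
finger_gap: 0.997
```

>>> {"method": "servo_tool", "body": {
  "targets": [
    [[-20, 40, 10], 0, 1],
    [[-20, 40, 10], 0, 1],
    [[-10, 30, 0], 0, 1],
    [[0, 0, 0], 0, 1],
    [[0, 0, 0], 0, 1]
  ]
}}

```text
clock: 1.25
eef_pos: [0.5704, 0.2535, 0.2909]
orientation: [1.0, -0.001, -0.0, 0.001]
wrist_force: [-0.4, -0.7, -0.4]
finger_gap: 0.998
```

```bash
python3 -c "
from h import *
snap('wrist','wL')"
```

```text
(no output)
```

View pics/wL.png

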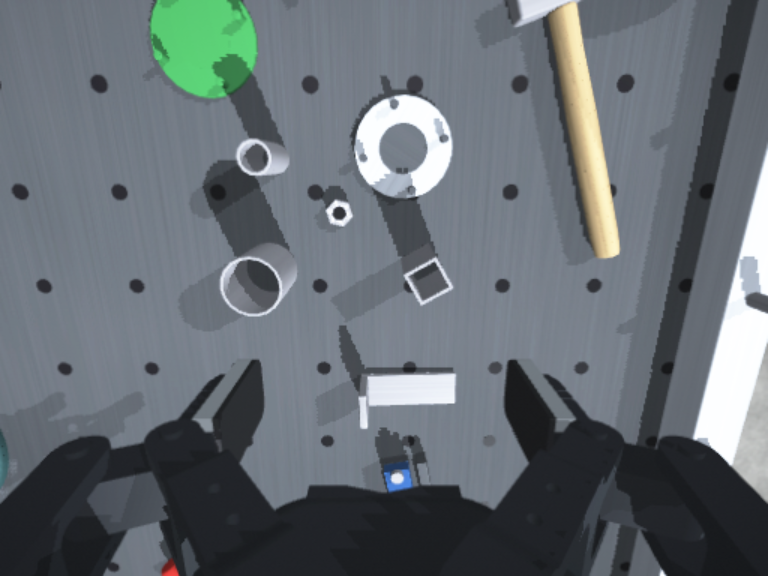

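Clear view: the small round tube rim is at (256,157), the large tube rim at (251,286), the white plate at (403,147) and the green look-alike plate at (204,45). The square stub is at (429,281), the nut at (340,213) and the bracket at (410,390). I'll measure the rims and disc next, with an enlarged crop.

```bash
cat >> h.py <<'E'
def ell(tag,name,cx,cy,rad,z,thr,inv=False,show=None):
    """centre and diameter, in world, of a circle at height z: mask>thr near (cx,cy) in 768 px"""
    d,im=load(tag);g=cv2.cvtColor(im,cv2.COLOR_BGR2GRAY)
    x0,y0,r=int(cx*2/3),int(cy*2/3),int(rad*2/3)
    m=np.zeros_like(g);cv2.circle(m,(x0,y0),r,255,-1)
    b=((g>thr)&(m>0)).astype(np.uint8)*255
    cs,_=cv2.findContours(b,cv2.RETR_EXTERNAL,cv2.CHAIN_APPROX_NONE)
    c=max(cs,key=cv2.contourArea);h=cv2.convexHull(c)[:,0].astype(float)
    w=plane(name,h,z,d)[:,:2]
    (ux,uy),R=cv2.minEnclosingCircle(w.astype(np.float32))
    A=np.c_[2*w,np.ones(len(w))];s=np.linalg.lstsq(A,(w**2).sum(1),rcond=None)[0]
    rr=np.sqrt(s[2]+s[0]**2+s[1]**2);res=np.abs(np.hypot(*(w-s[:2]).T)-rr)
    return s[:2],2*rr,res.max(),b
E
python3 - <<'E'
from h import *
np.set_printoptions(precision=4,suppress=True)
d,im=load('wL')
c=im[50:230,120:320];cv2.imwrite('pics/c1.png',cv2.resize(c,(800,720),interpolation=cv2.INTER_CUBIC)[:600])
g=cv2.cvtColor(im,cv2.COLOR_BGR2GRAY)
for (cx,cy) in [(256,157),(251,286),(403,147)]:
    x,y=int(cx*2/3),int(cy*2/3)
    print(g[y,x-36:x+37:2])
print(ell('wL','wrist',403,147,62,.006,150)[:3])
E
```

```text
[125 126 124 124 121 125 125 123 124 126 124 134 232 165 115  83  82  81
  81  81  80  54 129 232 170 165 162 157 154 146 126 125 124 124 125 128
 126]
[114 114 110 115 110 111 112 116 230 167 157 125 125 126 126  91  86  87
  86  86  62  57  58  56  56  57  56  57 236 175 185 195 135 126 126 126
 124]
[112 109 174 184 184 249 254 254 254 254 228 126 126 127 127 128 125 124
 126 125 126 127 127 128 127 117 110 243 244 249 254 254 254 254 255 125
 125]
(array([0.5891, 0.3425]), np.float64(0.09603880842365323), np.float64(0.0010004565852790998))
```

View pics/c1.png

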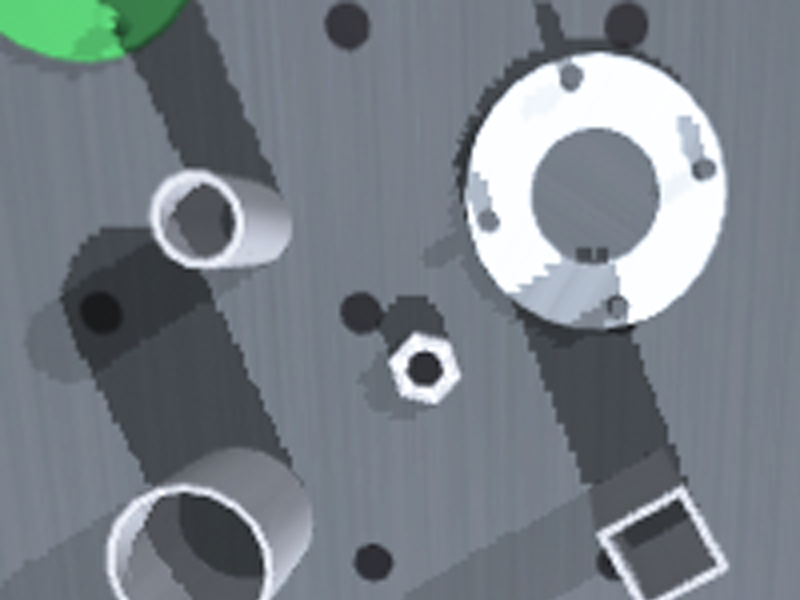

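The crop confirms two round tubes (rims), a white plate with pins, a square stub and a nut.

Run:
```python
from h import *
np.set_printoptions(precision=4,suppress=True)
print('small',ell('wL','wrist',256,157,26,.07,205)[:3])
print('large',ell('wL','wrist',251,286,40,.07,205)[:3])
print('nestL',ell('wL','wrist',403,147,62,.006,150)[:3])
d,im=load('wL')
# bracket foot, squares by threshold
g=cv2.cvtColor(im,cv2.COLOR_BGR2GRAY)
for nm,(x0,y0,x1,y1),z,t in [('brk',(236,240,312,290),.006,200),('sq',(262,166,306,208),.07,200)]:
    b=((g[y0:y1,x0:x1]>t)*255).astype(np.uint8)
    cs,_=cv2.findContours(b,cv2.RETR_EXTERNAL,cv2.CHAIN_APPROX_NONE);c=max(cs,key=cv2.contourArea)[:,0]+[x0,y0]
    w=plane('wrist',c,z,d)[:,:2]*1000
    print(nm,cv2.minAreaRect(w.astype(np.float32)))
cv2.imwrite('pics/c2.png',cv2.resize(im[220:340,200:320],(600,600),interpolation=cv2.INTER_CUBIC))
```

```text
small (array([0.4631, 0.3313]), np.float64(0.031353348643529524), np.float64(0.003198510383239121))
large (array([0.4476, 0.2193]), np.float64(0.056479549653749524), np.float64(0.00046272132826404716))
nestL (array([0.5891, 0.3425]), np.float64(0.09603880842365323), np.float64(0.0010004565852790998))
brk ((601.726318359375, 74.44215393066406), (101.85982513427734, 38.54438400268555), 1.749029278755188)
sq ((610.611572265625, 224.34014892578125), (33.14072036743164, 33.11728286743164), 30.028043746948242)
```

View pics/c2.png

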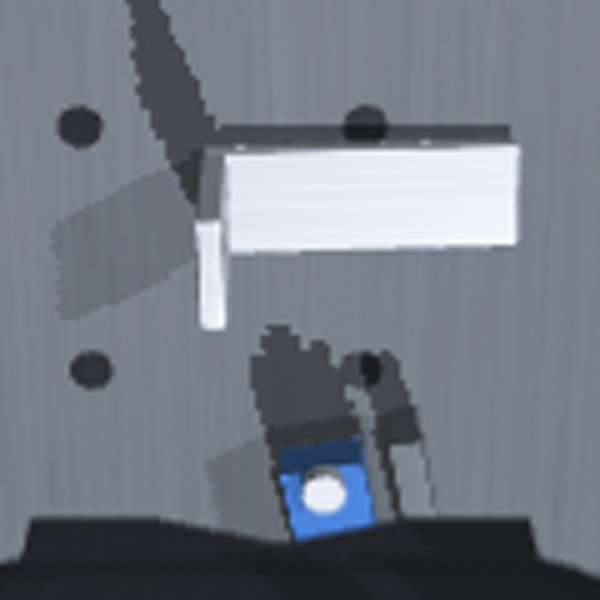

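>>> {"method": "servo_tool", "body": {
  "targets": [
    [[-25, -7, -34], 0, 1],
    [[-25, -7, -34], 0, 1],
    [[-25, -7, -34], 0, 1],
    [[-25, -7, -34], 0, 1],
    [[-23, -6, -34], 0, 1],
    [[0, 0, 0], 0, 1],
    [[0, 0, 0], 0, 1]
  ],
  "newtons": 40
}}

```text
clock: 2.0
eef_pos: [0.448, 0.2191, 0.1211]
orientation: [1.0, -0.002, -0.0, 0.001]
wrist_force: [1.5, 0.2, 1.2]
finger_gap: 0.998
```

>>> {"method": "servo_tool", "body": {
  "targets": [
    [[0, 0, -30], 0, 1],
    [[0, 0, -30], 0, 1],
    [[0, 0, -31], 0, 1],
    [[0, 0, 0], 0, 1],
    [[0, 0, 0], 0, -1],
    [[0, 0, 0], 0, -1],
    [[0, 0, 0], 0, -1],
    [[0, 0, 0], 0, -1],
    [[0, 0, 0], 0, -1]
  ],
  "newtons": 40
}}

```text
clock: 2.9
eef_pos: [0.4489, 0.2215, 0.0325]
orientation: [1.0, -0.0, 0.002, -0.001]
wrist_force: [-0.1, -0.3, 8.2]
finger_gap: 0.662
```

>>> {"method": "servo_tool", "body": {
  "targets": [
    [[0, 0, 0], 0, -1],
    [[0, 0, 25], 0, -1],
    [[0, 0, 30], 0, -1],
    [[0, 0, 0], 0, -1]
  ]
}}

```text
clock: 3.3
eef_pos: [0.4497, 0.2224, 0.0894]
orientation: [1.0, -0.0, 0.004, -0.002]
wrist_force: [1.8, 0.4, -2.9]
finger_gap: 0.661
```

```bash
python3 -c "
from h import *
snap('scene','s1')"
```

```text
(no output)
```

View pics/s1.png

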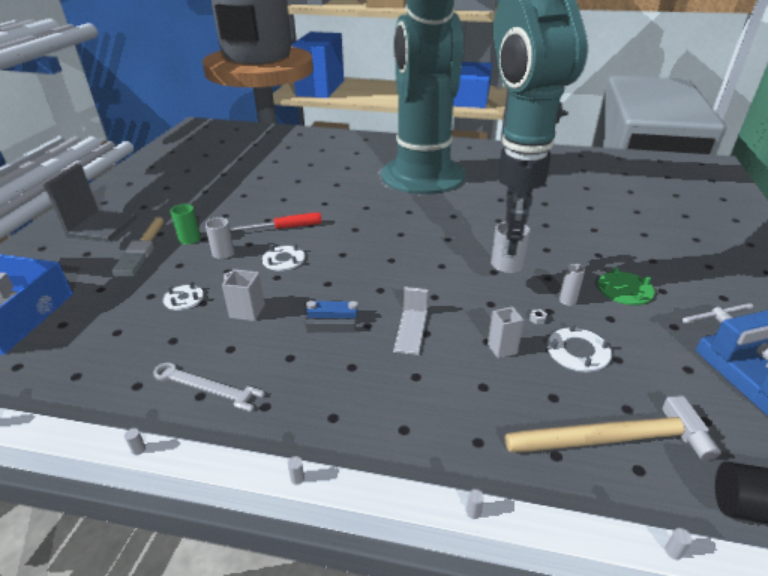

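>>> {"method": "servo_tool", "body": {
  "targets": [
    [[0, 0, 25], 0, -1],
    [[28, 24, 0], 0, -1],
    [[28, 24, 0], 0, -1],
    [[28, 24, 0], 0, -1],
    [[28, 24, 0], 0, -1],
    [[28, 25, 0], 0, -1],
    [[0, 0, 0], 0, -1],
    [[0, 0, 0], 0, -1],
    [[0, 0, 0], 0, -1]
  ]
}}

```text
clock: 4.25
eef_pos: [0.5858, 0.3407, 0.109]
orientation: [1.0, -0.0, -0.001, 0.001]
wrist_force: [-1.5, -0.7, -2.7]
finger_gap: 0.663
```

```bash
python3 -c "
from h import *
snap('wrist','w2');snap('side','sd2');print(ctrl.get_obs()['eef_pos'],ctrl.get_obs()['wrist_force'])"
```

```text
[0.58622951 0.3409135  0.1099242 ] [-0.0353371  -0.08544925 -2.1651194 ]
```

View pics/w2.png

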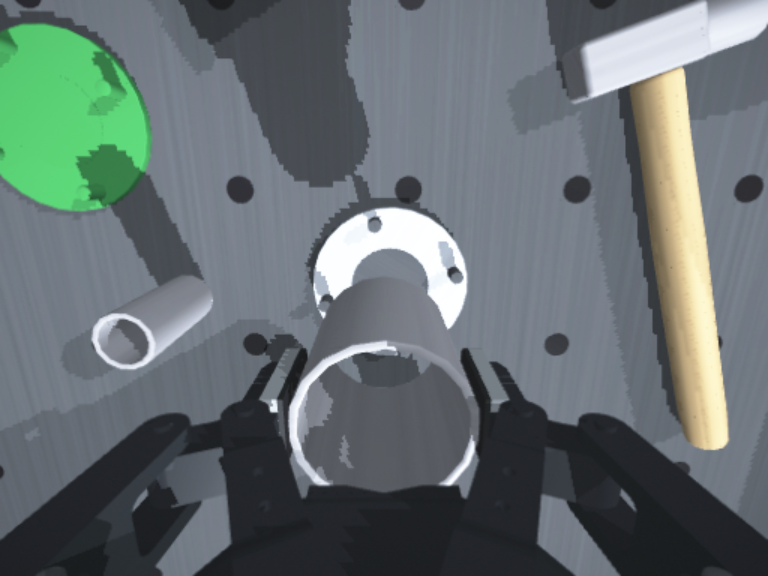

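Run:
```python
from h import *
d,im=load('w2');print(d['eef_pos'])
S=2/3
w=plane('wrist',np.array([(289,425),(479,425),(385,342),(320,362),(450,362),(300,385),(466,380)])*S,d['eef_pos'][2]-.0325+.07,d)[:,:2]
print(np.round(w,4))
A=np.c_[2*w,np.ones(len(w))];s=np.linalg.lstsq(A,(w**2).sum(1),rcond=None)[0];print(s[:2],np.sqrt(s[2]+s[0]**2+s[1]**2))
print(ell('w2','wrist',392,290,90,.006,140)[:2])
```

```text
[0.58576234 0.34072579 0.10900792]
[[0.5573 0.3405]
 [0.6137 0.3405]
 [0.5858 0.3673]
 [0.5674 0.3611]
 [0.6041 0.3611]
 [0.5613 0.3538]
 [0.609  0.3555]]
[0.58561315 0.33935083] 0.028274060748697413
(array([0.58895976, 0.34239181]), np.float64(0.09600658091037007))
```

>>> {"method": "servo_tool", "body": {
  "targets": [
    [[3, 3, -20], 0, -1],
    [[0, 0, -25], 0, -1],
    [[0, 0, -18], 0, -1],
    [[0, 0, -5], 0, -1],
    [[0, 0, -3], 0, -1],
    [[0, 0, -1], 0, -1],
    [[0, 0, 0], 0, -1]
  ]
}}

```text
clock: 5.05
eef_pos: [0.5906, 0.3453, 0.0393]
orientation: [1.0, -0.0, 0.001, -0.0]
wrist_force: [0.2, -0.5, -2.0]
finger_gap: 0.66
```

>>> {"method": "servo_tool", "body": {
  "targets": [
    [[-1, -2, -2], 0, -1],
    [[0, 0, -1], 0, -1],
    [[0, 0, 0], 0, 1],
    [[0, 0, 0], 0, 1],
    [[0, 0, 0], 0, 1],
    [[0, 0, 0], 0, 1],
    [[0, 0, 15], 0, 1],
    [[0, 0, 35], 0, 1],
    [[0, 0, 40], 0, 1],
    [[0, 0, 0], 0, 1]
  ]
}}

```text
clock: 6.05
eef_pos: [0.5927, 0.3453, 0.133]
orientation: [1.0, -0.0, 0.005, -0.003]
wrist_force: [1.8, -0.5, 0.4]
finger_gap: 1.003
```

>>> {"method": "servo_tool", "body": {
  "targets": [
    [[-20, 0, 40], 0, 1],
    [[-35, 0, 40], 0, 1],
    [[-35, -15, 10], 0, 1],
    [[-30, -15, 0], 0, 1],
    [[0, 0, 0], 0, 1],
    [[0, 0, 0], 0, 1],
    [[0, 0, 0], 0, 1]
  ]
}}

```text
clock: 6.75
eef_pos: [0.4722, 0.3133, 0.2133]
orientation: [1.0, -0.0, 0.001, -0.0]
wrist_force: [0.2, -0.7, -0.8]
finger_gap: 0.993
```

```bash
python3 -c "
from h import *
o,_=snap('wrist','w3');print(o['eef_pos'])"
```

```text
[0.4721559  0.31332621 0.21327998]
```

View pics/w3.png

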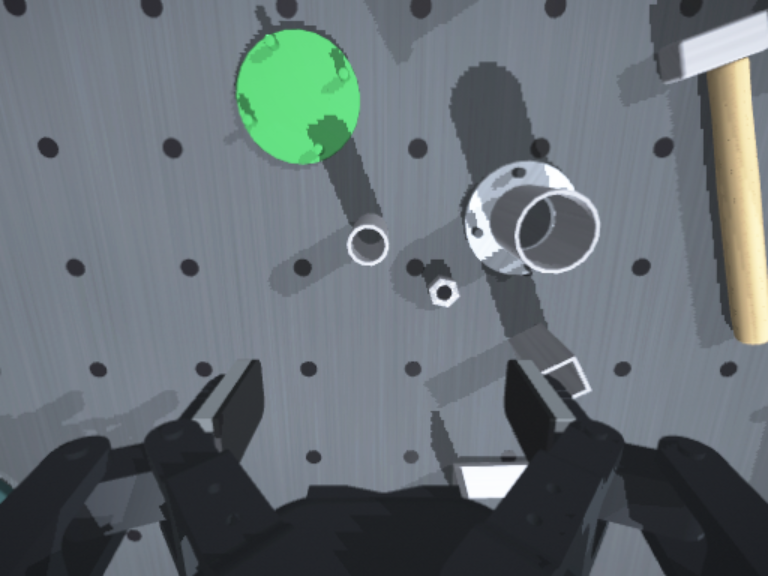

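Run:
```python
from h import *
print('small',ell('w3','wrist',368,245,24,.07,200)[:3])
print('large top',ell('w3','wrist',557,231,46,.076,200)[:3])
```

```text
small (array([0.46049434, 0.3330093 ]), np.float64(0.028739233487565786), np.float64(0.000305879255121759))
large top (array([0.58991596, 0.34284488]), np.float64(0.05696619153252892), np.float64(0.0012114722464731595))
```

>>> {"method": "servo_tool", "body": {
  "targets": [
    [[-6, 10, -40], 0, 1],
    [[-6, 10, -40], 0, 1],
    [[0, 0, -35], 0, 1],
    [[0, 0, -35], 0, 1],
    [[0, 0, -33], 0, 1],
    [[0, 0, 0], 0, 1],
    [[0, 0, 0], 0, -1],
    [[0, 0, 0], 0, -1],
    [[0, 0, 0], 0, -1],
    [[0, 0, 0], 0, -1]
  ]
}}

```text
clock: 7.8
eef_pos: [0.46, 0.3336, 0.0315]
orientation: [1.0, -0.0, 0.001, -0.001]
wrist_force: [0.4, -0.3, 7.8]
finger_gap: 0.333
```

>>> {"method": "servo_tool", "body": {
  "targets": [
    [[0, 0, 0], 0, -1],
    [[0, 0, 0], 0, -1],
    [[0, 0, 0], 0, -1]
  ]
}}

```text
clock: 8.1
eef_pos: [0.46, 0.3336, 0.0315]
orientation: [1.0, -0.0, 0.001, -0.001]
wrist_force: [-1.7, -0.1, 6.7]
finger_gap: 0.329
```

>>> {"method": "servo_tool", "body": {
  "targets": [
    [[0, 0, 30], 0, -1],
    [[0, 0, 40], 0, -1],
    [[5, -20, 40], 0, -1],
    [[10, -40, 40], 0, -1],
    [[10, -45, 40], 0, -1],
    [[10, -45, 20], 0, -1],
    [[10, -45, 0], 0, -1],
    [[10, -45, 0], 0, -1],
    [[5, -45, 0], 0, -1],
    [[0, -45, 0], 0, -1]
  ]
}}

```text
clock: 9.1
eef_pos: [0.516, 0.0145, 0.2278]
orientation: [1.0, -0.0, 0.001, -0.0]
wrist_force: [0.4, -0.5, -1.7]
finger_gap: 0.329
```

>>> {"method": "servo_tool", "body": {
  "targets": [
    [[0, -45, 0], 0, -1],
    [[0, -45, 0], 0, -1],
    [[0, -45, 0], 0, -1],
    [[0, -45, 0], 0, -1],
    [[0, -35, 0], 0, -1],
    [[0, 0, 0], 0, -1],
    [[0, 0, 0], 0, -1],
    [[0, 0, 0], 0, -1]
  ]
}}

```text
clock: 9.9
eef_pos: [0.5159, -0.197, 0.2273]
orientation: [1.0, 0.001, -0.0, -0.0]
wrist_force: [-0.0, 0.8, -2.3]
finger_gap: 0.333
```

```bash
python3 -c "
from h import *
o,_=snap('wrist','w4');print(o['eef_pos'])"
```

```text
[ 0.51590694 -0.19698284  0.22733906]
```

View pics/w4.png

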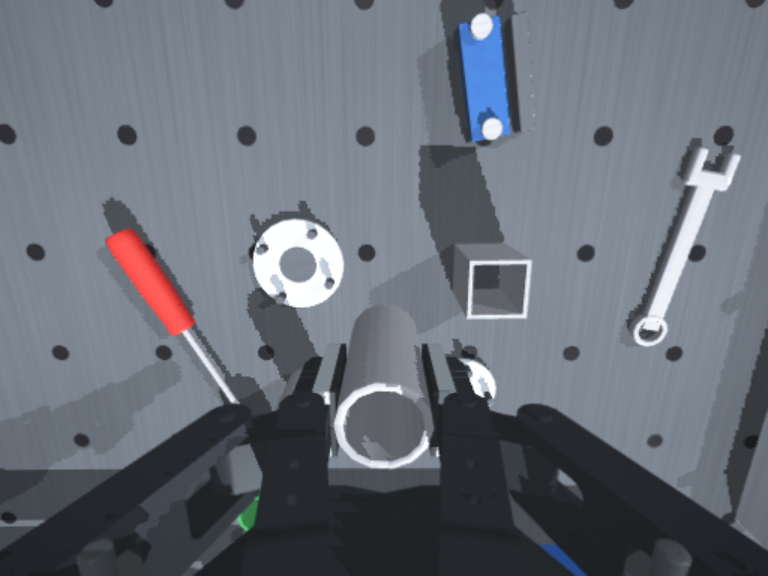

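Small tube held. Left plate at (298,263), square stub at (498,288), clamp at (486,78), second plate partly hidden at (482,380). I'll measure the plates' diameters.

Run:
```python
from h import *
d,im=load('w4');S=2/3
print('A',ell('w4','wrist',298,263,55,.006,150)[:3])
# blue bar
hsv=cv2.cvtColor(im,cv2.COLOR_BGR2HSV)
b=cv2.inRange(hsv,(100,120,120),(125,255,255));b[130:]=0
cs,_=cv2.findContours(b,cv2.RETR_EXTERNAL,cv2.CHAIN_APPROX_NONE);c=max(cs,key=cv2.contourArea)[:,0]
w=plane('wrist',c,.026,d)[:,:2]*1000
print(cv2.minAreaRect(w.astype(np.float32)),w.min(0),w.max(0))
print(plane('wrist',np.array([(482,26),(492,128)])*S,.032,d))
cv2.imwrite('pics/c4.png',cv2.resize(im[0:110,270:370],(600,660),interpolation=cv2.INTER_CUBIC)[:600])
```

```text
A (array([ 0.43780041, -0.20969921]), np.float64(0.08252774920469437), np.float64(0.0007380249410751383))
((591.7001342773438, -62.371219635009766), (30.480796813964844, 82.04939270019531), 10.70703411102295) [ 570.17545267 -104.22200968] [613.04963172 -19.61614375]
[[ 0.58577604 -0.02821091  0.032     ]
 [ 0.59845191 -0.09627959  0.032     ]]
```

View pics/c4.png

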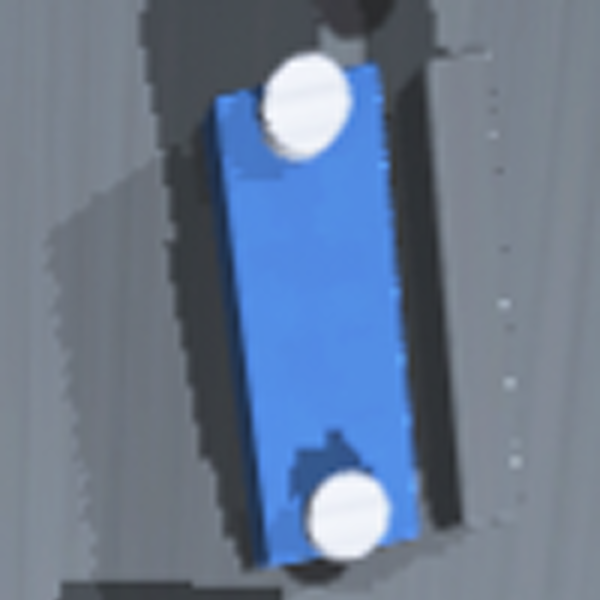

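>>> {"method": "servo_tool", "body": {
  "targets": [
    [[10, -40, 0], 0, -1],
    [[15, -40, 0], 0, -1],
    [[15, -20, 0], 0, -1],
    [[0, 0, 0], 0, -1],
    [[0, 0, 0], 0, -1],
    [[0, 0, 0], 0, -1]
  ]
}}

```text
clock: 10.55
eef_pos: [0.556, -0.2962, 0.2272]
orientation: [1.0, 0.001, -0.0, -0.001]
wrist_force: [-1.0, -1.0, -1.2]
finger_gap: 0.333
```

```bash
python3 -c "
from h import *
o,_=snap('wrist','w5');print(o['eef_pos'])"
```

```text
[ 0.5559606 -0.2962225  0.2271778]
```

View pics/w5.png

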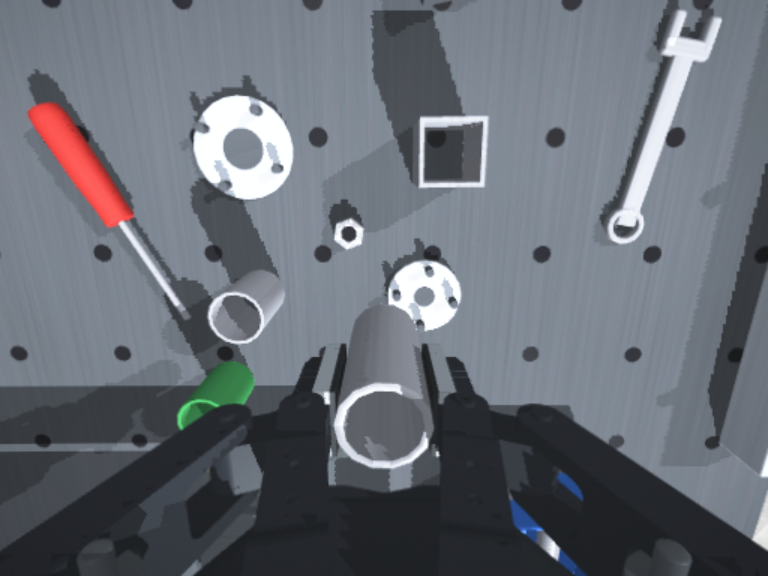

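Nest A measures 82.5 mm, so it is the medium one; B at (425,296) should be the small one. The grey tube at (236,317) is the medium; the green one at (215,400) is the look-alike.

Run:
```python
from h import *
d,im=load('w5');S=2/3;print(d['eef_pos'])
print('B',ell('w5','wrist',425,296,44,.006,170)[:3])
print('med',ell('w5','wrist',236,317,31,.07,200)[:3])
g=cv2.cvtColor(im,cv2.COLOR_BGR2GRAY)
z=d['eef_pos'][2]-.0315+.07
w=plane('wrist',np.array([(336,425),(432,425),(384,384),(350,399),(420,400)])*S,z,d)[:,:2]
print(w);A=np.c_[2*w,np.ones(len(w))];s=np.linalg.lstsq(A,(w**2).sum(1),rcond=None)[0];print(s[:2],2*np.sqrt(s[2]+s[0]**2+s[1]**2))
cv2.imwrite('pics/c5.png',cv2.resize(im[160:300,110:320],(800,533),interpolation=cv2.INTER_CUBIC))
```

```text
[ 0.5559606 -0.2962225  0.2271778]
B (array([ 0.59330317, -0.33836586]), np.float64(0.0670662758341589), np.float64(0.005096068860071079))
med (array([ 0.44084226, -0.33686313]), np.float64(0.04267876502333375), np.float64(0.0007895974881831636))
[[ 0.54151883 -0.29593707]
 [ 0.56974584 -0.29584952]
 [ 0.55559166 -0.28239167]
 [ 0.54580939 -0.28726234]
 [ 0.56598797 -0.28752725]]
[ 0.55567896 -0.29676794] 0.028086094288625355
```

View pics/c5.png

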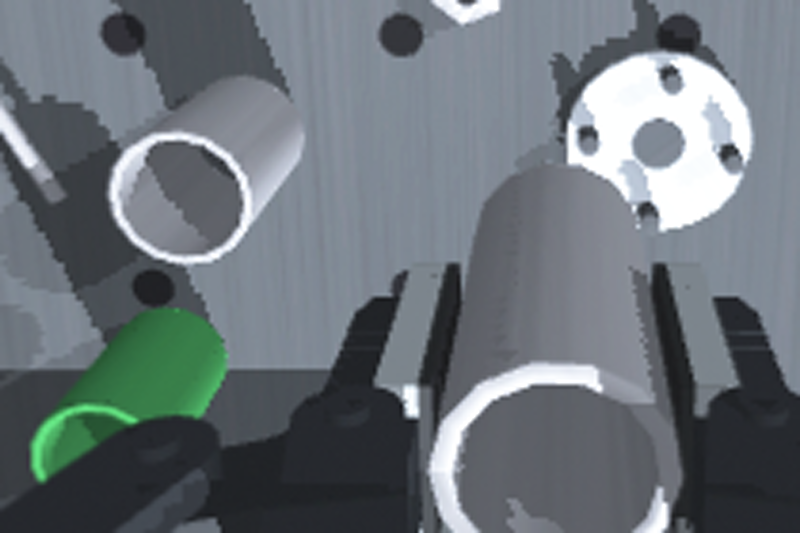

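Run:
```python
from h import *
d,im=load('w5')
w=plane('wrist',np.array([(110+u/3.81,160+v/3.81) for u,v in [(659,143),(567,140),(752,140),(660,52),(660,231)]]),.006,d)[:,:2];print(w,w[1:3].mean(0),w[3:].mean(0))
```

```text
[[ 0.59358332 -0.33930717]
 [ 0.55990877 -0.33825283]
 [ 0.62752631 -0.33805611]
 [ 0.59286902 -0.30524006]
 [ 0.59504227 -0.37399291]] [ 0.59371754 -0.33815447] [ 0.59395565 -0.33961648]
```

>>> {"method": "servo_tool", "body": {
  "targets": [
    [[19, -21, -30], 0, -1],
    [[19, -21, -35], 0, -1],
    [[0, 0, -35], 0, -1],
    [[0, 0, -35], 0, -1],
    [[0, 0, -20], 0, -1],
    [[0, 0, 0], 0, -1],
    [[0, 0, 0], 0, -1]
  ]
}}

```text
clock: 11.3
eef_pos: [0.5944, -0.3398, 0.0731]
orientation: [1.0, 0.0, 0.0, -0.0]
wrist_force: [0.1, -0.0, -0.8]
finger_gap: 0.33
```

```bash
python3 -c "
from h import *
o,im=snap('wrist','w6');print(o['eef_pos'])
cv2.imwrite('pics/c6.png',cv2.resize(im[100:340,110:400],(725,600)))"
```

```text
[ 0.59441411 -0.33978311  0.07310566]
```

View pics/c6.png

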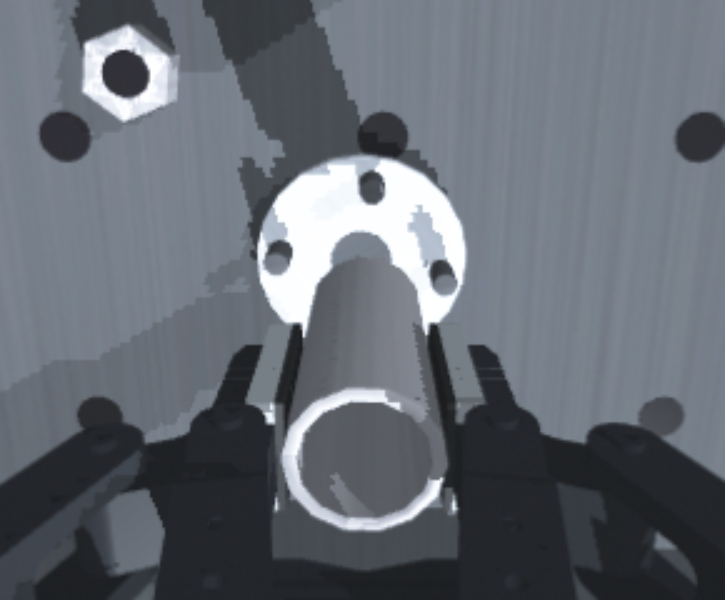

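Aligned. I'll lower it and release.

>>> {"method": "servo_tool", "body": {
  "targets": [
    [[0, 0, -20], 0, -1],
    [[0, 0, -12], 0, -1],
    [[0, 0, -3], 0, -1],
    [[0, 0, -1], 0, -1],
    [[0, 0, 0], 0, -1]
  ]
}}

```text
clock: 11.85
eef_pos: [0.5943, -0.3406, 0.0376]
orientation: [1.0, -0.0, 0.0, 0.0]
wrist_force: [-2.5, 1.7, 2.1]
finger_gap: 0.337
```

>>> {"method": "servo_tool", "body": {
  "targets": [
    [[0, 0, 0], 0, 1],
    [[0, 0, 0], 0, 1],
    [[0, 0, 0], 0, 1],
    [[0, 0, 0], 0, 1],
    [[0, 0, 0], 0, 1],
    [[0, 0, 20], 0, 1],
    [[0, 0, 40], 0, 1],
    [[0, 0, 40], 0, 1],
    [[-20, 0, 30], 0, 1]
  ]
}}

```text
clock: 12.75
eef_pos: [0.5767, -0.3399, 0.169]
orientation: [1.0, 0.001, 0.002, 0.001]
wrist_force: [0.3, -0.3, -0.3]
finger_gap: 0.998
```

>>> {"method": "servo_tool", "body": {
  "targets": [
    [[-40, 0, 20], 0, 1],
    [[-40, 0, 20], 0, 1],
    [[-35, -10, 0], 0, 1],
    [[0, 0, 0], 0, 1],
    [[0, 0, 0], 0, 1],
    [[0, 0, 0], 0, 1]
  ]
}}

```text
clock: 13.35
eef_pos: [0.4599, -0.35, 0.2063]
orientation: [1.0, 0.001, 0.0, -0.0]
wrist_force: [-1.4, -0.5, -0.8]
finger_gap: 1.0
```

```bash
python3 -c "
from h import *
o,_=snap('wrist','w7');print(o['eef_pos'])"
```

```text
[ 0.45994604 -0.34998671  0.20630715]
```

View pics/w7.png

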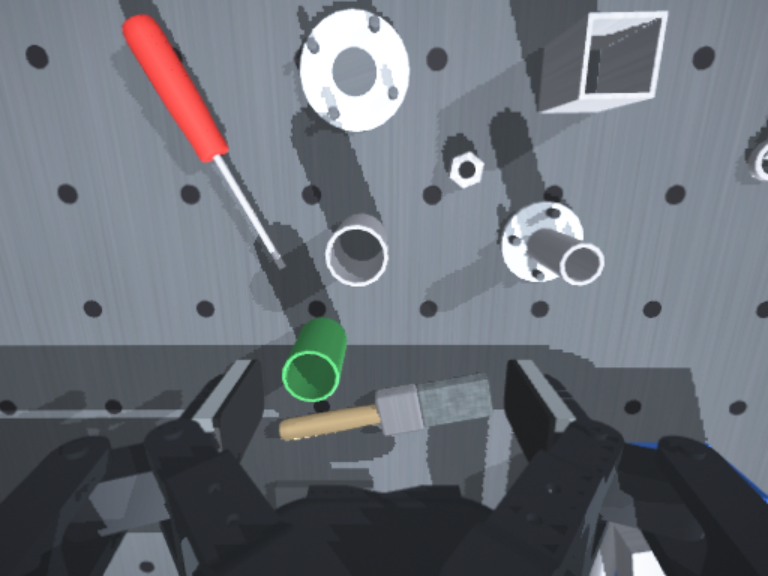

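The small tube stands inside its pins, rim at (581,264). The grey medium tube rim is at (357,255), clear of the green one at (311,375).

Run:
```python
from h import *
print('med',ell('w7','wrist',357,252,36,.07,195)[:3])
print('small',ell('w7','wrist',581,264,24,.076,200)[:3])
print('A',ell('w7','wrist',355,70,64,.006,150)[:3])
```

```text
med (array([ 0.44061491, -0.33676984]), np.float64(0.043086212928446686), np.float64(0.0002573287509167396))
small (array([ 0.59422129, -0.34114647]), np.float64(0.02910622690861286), np.float64(0.0003343749854185004))
A (array([ 0.43776846, -0.21014798]), np.float64(0.08244225050422382), np.float64(0.0007119351268571605))
```

>>> {"method": "servo_tool", "body": {
  "targets": [
    [[-10, 7, -30], 0, 1],
    [[-9, 6, -30], 0, 1],
    [[0, 0, -40], 0, 1],
    [[0, 0, -40], 0, 1],
    [[0, 0, -35], 0, 1],
    [[0, 0, 0], 0, 1],
    [[0, 0, 0], 0, -1],
    [[0, 0, 0], 0, -1],
    [[0, 0, 0], 0, -1],
    [[0, 0, 0], 0, -1]
  ]
}}

```text
clock: 14.4
eef_pos: [0.4414, -0.3384, 0.0336]
orientation: [1.0, 0.0, 0.002, 0.001]
wrist_force: [-0.7, -0.2, 6.4]
finger_gap: 0.499
```

>>> {"method": "servo_tool", "body": {
  "targets": [
    [[0, 0, 0], 0, -1],
    [[0, 0, 0], 0, -1],
    [[0, 0, 25], 0, -1],
    [[0, 0, 30], 0, -1],
    [[0, 0, 0], 0, -1]
  ]
}}

```text
clock: 14.9
eef_pos: [0.4423, -0.3393, 0.0907]
orientation: [1.0, -0.0, 0.003, 0.002]
wrist_force: [0.8, -0.7, -1.5]
finger_gap: 0.495
```

>>> {"method": "servo_tool", "body": {
  "targets": [
    [[-1, 30, 0], 0, -1],
    [[-1, 35, 0], 0, -1],
    [[-1, 35, 0], 0, -1],
    [[-1, 27, 0], 0, -1],
    [[0, 0, 0], 0, -1],
    [[0, 0, 0], 0, -1],
    [[0, 0, 0], 0, -1]
  ]
}}

```text
clock: 15.6
eef_pos: [0.436, -0.2116, 0.0865]
orientation: [1.0, -0.001, 0.0, 0.0]
wrist_force: [0.0, -0.0, -0.9]
finger_gap: 0.498
```

```bash
python3 -c "
from h import *
o,im=snap('wrist','w8');print(o['eef_pos'])"
```

```text
[ 0.43599186 -0.21162231  0.08651195]
```

View pics/w8.png

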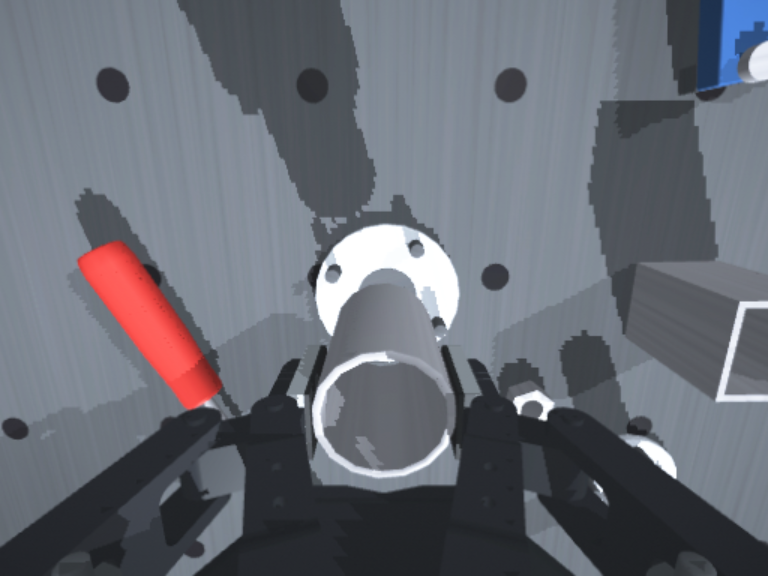

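Run:
```python
from h import *
d,im=load('w8');S=2/3
z=d['eef_pos'][2]-.0330+.07
w=plane('wrist',np.array([(313,412),(457,412),(385,352),(384,477)])*S,z,d)[:,:2]
print(w,w[:2].mean(0)[0],w[2:].mean(0)[1])
h=plane('wrist',np.array([(316,290),(459,290),(389,224)])*S,.006,d)[:,:2];print(h,h[:2].mean(0)[0],h[2][1]-.041)
```

```text
[[ 0.4146745  -0.20777985]
 [ 0.45717503 -0.20785158]
 [ 0.43592751 -0.18843406]
 [ 0.43560599 -0.23100129]] 0.4359247669896102 -0.20971767332586608
[[ 0.39725848 -0.20607476]
 [ 0.47844052 -0.20619796]
 [ 0.43860176 -0.16876539]] 0.43784950258105504 -0.20976539022729446
```

>>> {"method": "servo_tool", "body": {
  "targets": [
    [[2, 0, -20], 0, -1],
    [[0, 0, -20], 0, -1],
    [[0, 0, -5], 0, -1],
    [[0, 0, -2], 0, -1],
    [[0, 0, -1], 0, -1],
    [[0, 0, 0], 0, -1]
  ]
}}

```text
clock: 16.25
eef_pos: [0.4366, -0.2111, 0.0396]
orientation: [1.0, -0.001, -0.001, -0.0]
wrist_force: [-6.1, 2.0, 11.1]
finger_gap: 0.497
```

>>> {"method": "servo_tool", "body": {
  "targets": [
    [[0, 0, -1], 0, -1],
    [[0, 0, 0], 0, 1],
    [[0, 0, 0], 0, 1],
    [[0, 0, 0], 0, 1],
    [[0, 0, 0], 0, 1],
    [[0, 0, 0], 0, 1],
    [[0, 0, 20], 0, 1],
    [[0, 0, 40], 0, 1],
    [[0, 0, 50], 0, 1],
    [[0, 0, 40], 0, 1]
  ]
}}

```text
clock: 17.25
eef_pos: [0.4381, -0.2106, 0.1896]
orientation: [1.0, -0.0, 0.0, 0.0]
wrist_force: [1.5, -0.9, 0.6]
finger_gap: 0.999
```

>>> {"method": "servo_tool", "body": {
  "targets": [
    [[15, 40, 20], 0, 1],
    [[25, 40, 20], 0, 1],
    [[25, 40, 0], 0, 1],
    [[25, 40, 0], 0, 1],
    [[20, 40, 0], 0, 1],
    [[10, 40, 0], 0, 1],
    [[0, 0, 0], 0, 1],
    [[0, 0, 0], 0, 1],
    [[0, 0, 0], 0, 1]
  ]
}}

```text
clock: 18.15
eef_pos: [0.5569, 0.027, 0.2267]
orientation: [1.0, -0.001, -0.0, 0.0]
wrist_force: [-0.3, -0.5, 0.6]
finger_gap: 1.0
```

```bash
python3 -c "
from h import *
o,im=snap('wrist','w9');print(o['eef_pos']);snap('side','sd9')"
```

```text
[0.55692741 0.02700657 0.22668385]
```

View pics/w9.png

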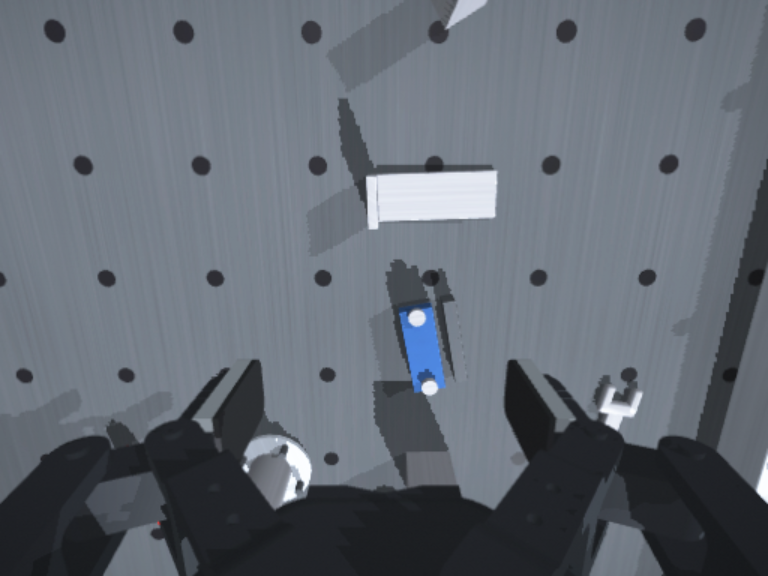

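View pics/sd9.png

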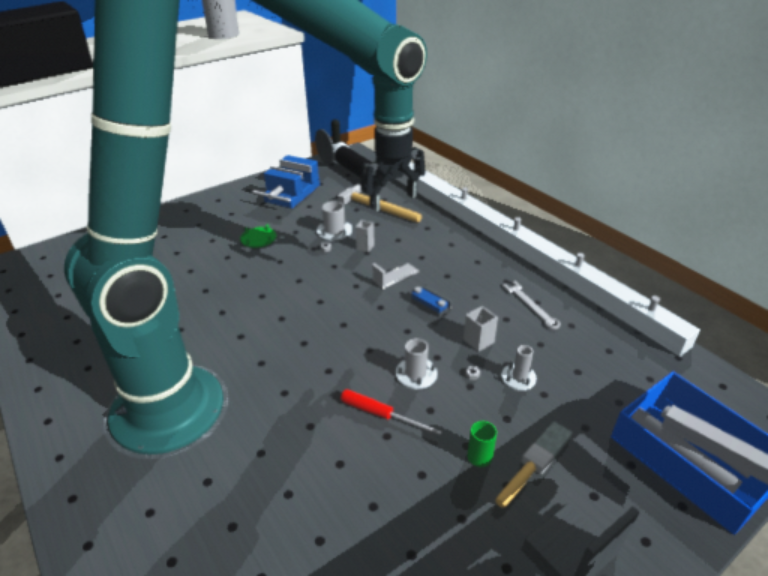

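The side view shows all three tubes standing in their plates: large (334,218), medium (416,360), small (524,365). In the wrist view, the bracket leg is at (372,201), the foot end at (496,195) and the clamp at (422,350). I'll measure both.

Run:
```python
from h import *
np.set_printoptions(precision=4,suppress=True)
d,im=load('w9');S=2/3
c=im[105:165,235:340];cv2.imwrite('pics/c9.png',cv2.resize(c,None,fx=7,fy=7,interpolation=cv2.INTER_CUBIC))
hsv=cv2.cvtColor(im,cv2.COLOR_BGR2HSV)
b=cv2.inRange(hsv,(100,120,100),(125,255,255));b[:195]=0;b[270:]=0
cs,_=cv2.findContours(b,cv2.RETR_EXTERNAL,cv2.CHAIN_APPROX_NONE);cc=max(cs,key=cv2.contourArea)[:,0]
print(cv2.minAreaRect((plane('wrist',cc,.026,d)[:,:2]*1000).astype(np.float32)))
print('bolts',plane('wrist',np.array([(417,318),(429,387)])*S,.032,d))
# stop: top dark face
```

```text
((591.5673217773438, -61.781494140625), (29.857336044311523, 82.5389404296875), 10.711910247802734)
bolts [[ 0.5856 -0.0282  0.032 ]
 [ 0.5982 -0.0962  0.032 ]]
```

View pics/c9.png

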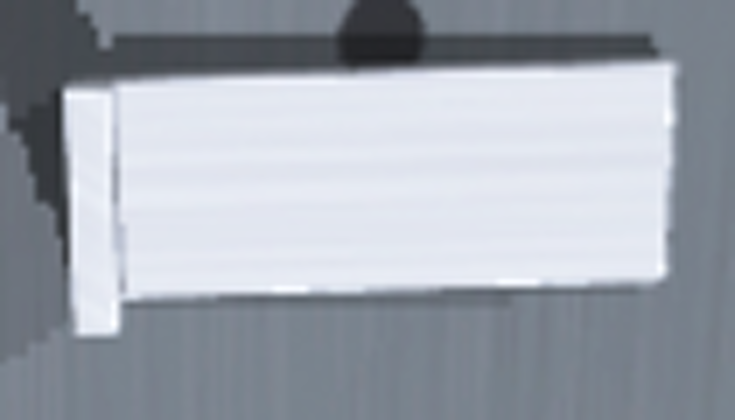

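Run:
```python
from h import *
np.set_printoptions(precision=4,suppress=True)
d,im=load('w9')
f=lambda P,z:plane('wrist',np.array([(235-.4+u/7,105-.4+v/7) for u,v in P]),z,d)[:,:2]
e=f([(676,62),(666,280)],.006);l=f([(63,90),(113,88),(120,334),(75,334)],.05)
print(e,l,l.mean(0),e.mean(0))
v=e.mean(0)-l.mean(0);print(np.hypot(*v),np.arctan2(v[1],v[0]))
yaw=np.arctan2(v[1],v[0])
C=np.array([.5916,-.062]);a=.187;cx=np.array([np.cos(a),np.sin(a)])
print('goal leg',C+cx*(-.0305-.051),'origin',C+cx*-.0305)
print('pre leg (70mm back)',C+cx*(-.0305-.051-.07), 'turn',a-yaw)
```

```text
[[0.6525 0.0956]
 [0.6537 0.0564]] [[0.5429 0.0922]
 [0.551  0.0925]
 [0.5518 0.053 ]
 [0.5443 0.0531]] [0.5475 0.0727] [0.6531 0.076 ]
0.10565306111036307 0.031268101492335464
goal leg [ 0.5115 -0.0772] origin [ 0.5616 -0.0677]
pre leg (70mm back) [ 0.4427 -0.0902] turn 0.15573189850766453
```

>>> {"method": "servo_tool", "body": {
  "targets": [
    [[-5, 23, -35], 0.03, 1],
    [[-4, 23, -40], 0, 1],
    [[0, 0, -40], 0, 1],
    [[0, 0, -40], 0, 1],
    [[0, 0, -30], 0, 1],
    [[0, 0, -26], 0, 1],
    [[0, 0, 0], 0, 1],
    [[0, 0, 0], 0, 1]
  ],
  "newtons": 60
}}

```text
clock: 19.05
eef_pos: [0.5485, 0.0736, 0.0162]
orientation: [1.0, 0.014, -0.0, 0.0]
wrist_force: [-0.1, -0.4, 0.1]
finger_gap: 1.001
```

>>> {"method": "servo_tool", "body": {
  "targets": [
    [[0, 0, 0], 0, -1],
    [[0, 0, 0], 0, -1],
    [[0, 0, 0], 0, -1],
    [[0, 0, 0], 0, -1],
    [[0, 0, 0], 0, -1],
    [[0, 0, 0], 0, -1],
    [[0, 0, 0], 0, -1],
    [[0, 0, 0], 0, -1],
    [[0, 0, 0], 0, -1]
  ]
}}

```text
clock: 19.95
eef_pos: [0.5484, 0.0746, 0.0163]
orientation: [1.0, 0.015, 0.0, -0.0]
wrist_force: [-2.3, -0.2, 4.9]
finger_gap: 0.084
```

```bash
python3 -c "
from h import *
o,im=snap('wrist','w10');print(o['eef_pos'])"
```

```text
[0.54844693 0.07461989 0.01633286]
```

View pics/w10.png

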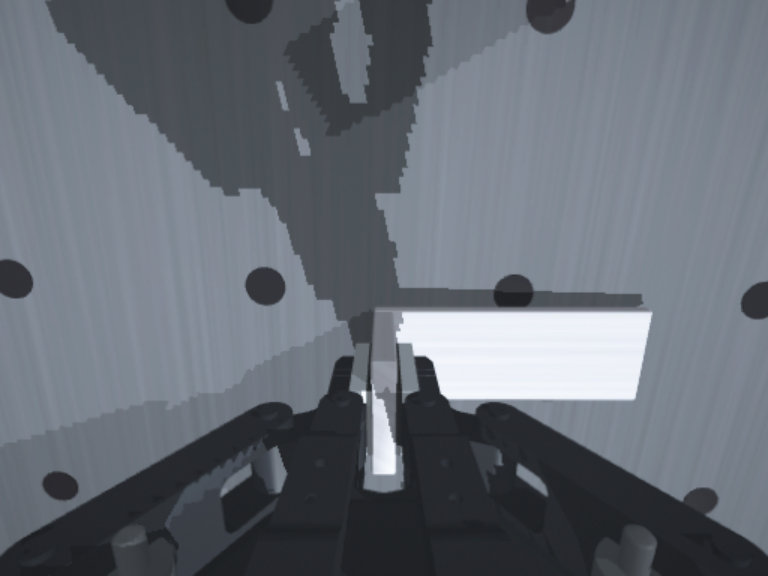

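>>> {"method": "servo_tool", "body": {
  "targets": [
    [[0, 0, 4], 0, -1],
    [[-20, 0, 0], 0, -1],
    [[-30, 0, 0], 0, -1],
    [[-30, 0, 0], 0, -1],
    [[-26, 0, 0], 0, -1],
    [[0, 0, 0], 0, -1],
    [[0, 0, 0], 0, -1]
  ]
}}

```text
clock: 20.7
eef_pos: [0.4421, 0.0746, 0.0199]
orientation: [1.0, 0.015, -0.0, 0.0]
wrist_force: [-0.1, -0.5, -2.9]
finger_gap: 0.086
```

>>> {"method": "servo_tool", "body": {
  "targets": [
    [[0, -25, 0], 0.04, -1],
    [[0, -35, 0], 0.04, -1],
    [[0, -35, 0], 0.04, -1],
    [[0, -35, 0], 0.035, -1],
    [[0, -33, 0], 0, -1],
    [[0, 0, 0], 0, -1],
    [[0, 0, 0], 0, -1]
  ]
}}

```text
clock: 21.4
eef_pos: [0.4432, -0.0897, 0.0199]
orientation: [0.996, 0.091, 0.0, 0.0]
wrist_force: [-0.1, 0.7, -3.8]
finger_gap: 0.087
```

```bash
python3 -c "
from h import *
o,im=snap('wrist','w11');print(o['eef_pos'],Ro.from_quat(o['orientation']).as_matrix()[:,0],o['wrist_force'])
snap('scene','s11')"
```

```text
[ 0.44321396 -0.08970579  0.01986189] [9.83497848e-01 1.80917676e-01 8.81748240e-04] [-0.05724012  0.66890571 -3.84328769]
```

View pics/w11.png

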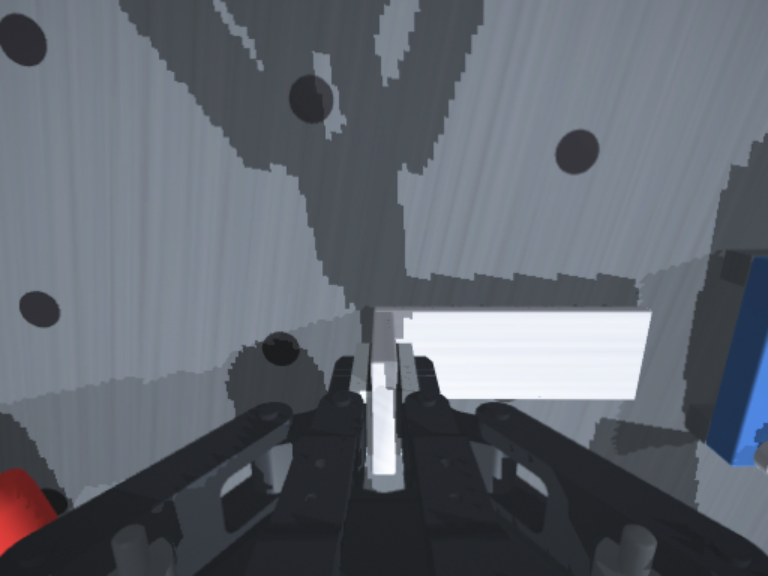

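View pics/s11.png

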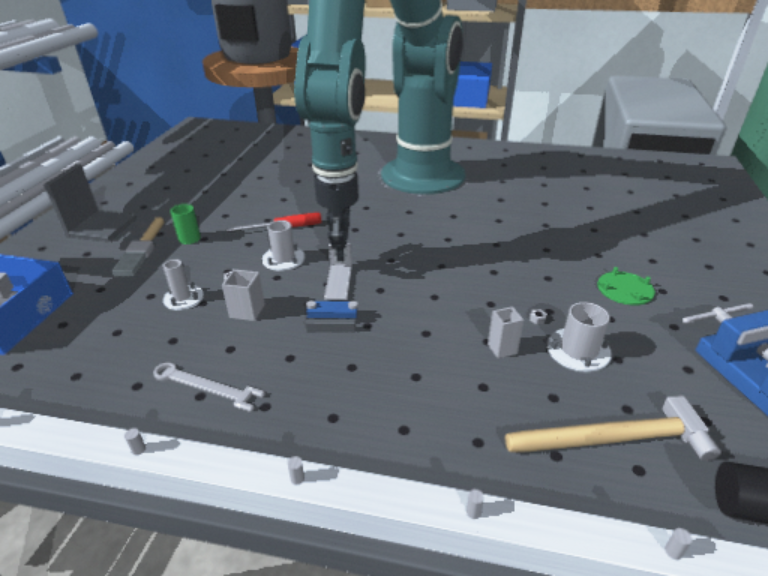

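Run:
```python
from h import *
d,im=load('w11')
e=plane('wrist',np.array([(652,311),(635,400)])*2/3,.010,d)[:,:2]
C=np.array([.5916,-.062]);a=.187;R=np.array([[np.cos(a),np.sin(a)],[-np.sin(a),np.cos(a)]])
print(e,(e-C)@R.T*1000,(d['eef_pos'][:2]-C)@R.T*1000)
v=e[0]-e[1];print(np.arctan2(-v[0],v[1]))
```

```text
[[ 0.5431042  -0.05244217]
 [ 0.55058144 -0.09145076]] [[-45.87343054  18.40715375]
 [-45.77870955 -21.31148105]] [-150.94997887    0.36397028]
0.18938479535574818
```

>>> {"method": "servo_tool", "body": {
  "targets": [
    [[0, 1.5, -3], 0, -1],
    [[0, 0, -0.5], 0, -1],
    [[10, 1.9, 0], 0, -1],
    [[10, 1.9, 0], 0, -1],
    [[10, 1.9, 0], 0, -1],
    [[10, 1.9, 0], 0, -1],
    [[10, 1.9, 0], 0, -1],
    [[10, 1.9, 0], 0, -1],
    [[0, 0, 0], 0, -1]
  ]
}}

```text
clock: 22.4
eef_pos: [0.5044, -0.075, 0.0165]
orientation: [0.996, 0.093, 0.001, 0.0]
wrist_force: [0.2, 0.4, -4.3]
finger_gap: 0.081
```

>>> {"method": "servo_tool", "body": {
  "targets": [
    [[3, 0.6, -0.5], 0, -1],
    [[2, 0.4, 0], 0, -1],
    [[0, 0, 0], 0, -1]
  ]
}}

```text
clock: 22.7
eef_pos: [0.5062, -0.0749, 0.0163]
orientation: [0.996, 0.092, -0.001, 0.0]
wrist_force: [-4.2, -0.6, 5.7]
finger_gap: 0.083
```

>>> {"method": "servo_tool", "body": {
  "targets": [
    [[2, 0.4, 0], 0, -1],
    [[0, 0, 0], 0, -1],
    [[0, 0, 0], 0, -1]
  ]
}}

```text
clock: 23.0
eef_pos: [0.5081, -0.0746, 0.0163]
orientation: [0.996, 0.092, -0.001, 0.0]
wrist_force: [-3.9, -1.2, 6.1]
finger_gap: 0.084
```

>>> {"method": "servo_tool", "body": {
  "targets": [
    [[1, 0.2, 0], 0, -1],
    [[0, 0, 0], 0, -1]
  ]
}}

```text
clock: 23.2
eef_pos: [0.5087, -0.0745, 0.0163]
orientation: [0.996, 0.092, -0.001, 0.0]
wrist_force: [-7.0, -1.1, 6.8]
finger_gap: 0.084
```

>>> {"method": "servo_tool", "body": {
  "targets": [
    [[2, 0.4, 0], 0, -1],
    [[0, 0, 0], 0, -1],
    [[0, 0, 0], 0, -1]
  ]
}}

```text
clock: 23.5
eef_pos: [0.5113, -0.0741, 0.0163]
orientation: [0.996, 0.092, -0.001, 0.0]
wrist_force: [-5.7, -0.3, 6.7]
finger_gap: 0.081
```

>>> {"method": "servo_tool", "body": {
  "targets": [
    [[1, 0.2, 0], 0, -1],
    [[0, 0, 0], 0, -1]
  ]
}}

```text
clock: 23.7
eef_pos: [0.5118, -0.074, 0.0163]
orientation: [0.996, 0.092, -0.001, 0.0]
wrist_force: [-6.1, -1.4, 7.8]
finger_gap: 0.079
```

>>> {"method": "servo_tool", "body": {
  "targets": [
    [[1, 0.2, 0], 0, -1],
    [[0, 0, 0], 0, -1]
  ]
}}

```text
clock: 23.9
eef_pos: [0.5119, -0.074, 0.0163]
orientation: [0.996, 0.092, -0.002, 0.0]
wrist_force: [-9.5, -2.2, 10.7]
finger_gap: 0.083
```

>>> {"method": "servo_tool", "body": {
  "targets": [
    [[2, 0.4, 0], 0, -1],
    [[0, 0, 0], 0, -1]
  ]
}}

```text
clock: 24.1
eef_pos: [0.5119, -0.074, 0.0163]
orientation: [0.996, 0.092, -0.004, 0.0]
wrist_force: [-13.6, -1.2, 17.8]
finger_gap: 0.086
```

>>> {"method": "servo_tool", "body": {
  "targets": [
    [[-3, -0.6, 0.5], 0, -1],
    [[0, 0, 0], 0, -1],
    [[0, 0, 0], 0, 0.1],
    [[0, 0, 0], 0, 0.1],
    [[0, 0, 0], 0, 0.1],
    [[0, 0, 0], 0, 0.1],
    [[0, 0, 0], 0, 0.1]
  ]
}}

```text
clock: 24.8
eef_pos: [0.5136, -0.0732, 0.0164]
orientation: [0.996, 0.092, 0.0, -0.0]
wrist_force: [0.3, 0.5, 0.0]
finger_gap: 0.549
```

>>> {"method": "servo_tool", "body": {
  "targets": [
    [[0, 0, 10], 0, 0.1],
    [[0, 0, 30], 0, 0.1],
    [[0, 0, 40], 0, 0.1],
    [[-15, 0, 45], -0.1, 0.1],
    [[-15, -20, 45], -0.09, 1],
    [[0, -25, 40], 0, 1],
    [[0, 0, 0], 0, 1],
    [[0, 0, 0], 0, 1],
    [[0, 0, 0], 0, 1]
  ]
}}

```text
clock: 25.7
eef_pos: [0.483, -0.117, 0.2244]
orientation: [1.0, -0.002, -0.001, -0.0]
wrist_force: [0.1, 1.2, -0.3]
finger_gap: 0.998
```

```bash
python3 -c "
from h import *
o,im=snap('wrist','w12');print(o['eef_pos']);snap('scene','s12');snap('side','sd12')"
```

```text
[ 0.48304838 -0.11698147  0.22443325]
```

View pics/w12.png

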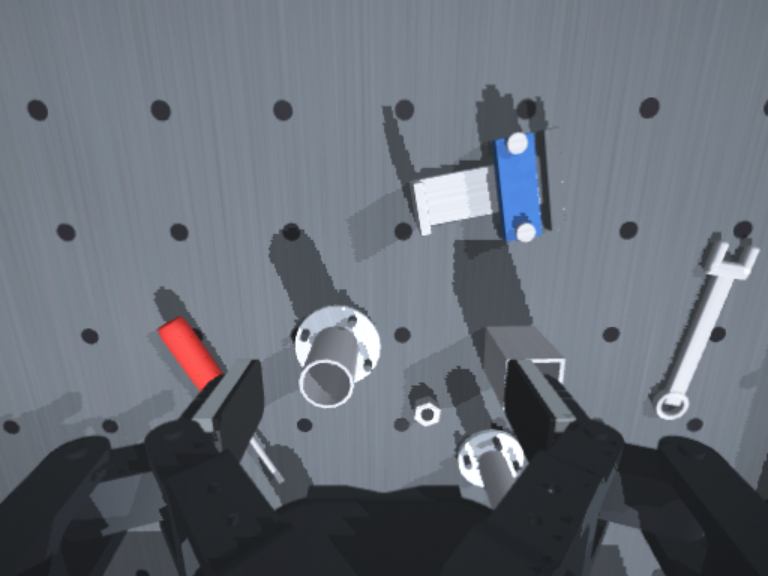

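View pics/sd12.png

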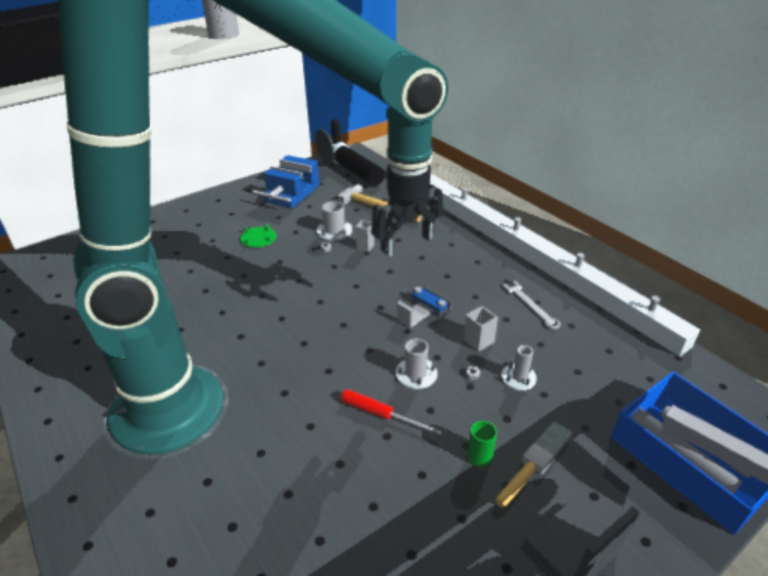

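The bracket foot sits under the bar, leg at (422,207); the medium tube is within its pins (rim 327,383). Final measurement of the bracket and tubes.

Run:
```python
from h import *
d,im=load('w12');S=2/3
c=im[80:165,265:375];cv2.imwrite('pics/c12.png',cv2.resize(c,None,fx=7,fy=7,interpolation=cv2.INTER_CUBIC))
print('med',ell('w12','wrist',327,383,30,.076,200)[:3],'nest .4378 -.2100')
hsv=cv2.cvtColor(im,cv2.COLOR_BGR2HSV)
b=cv2.inRange(hsv,(100,120,100),(125,255,255));b[:80]=0;b[165:]=0;b[:,:320]=0
cs,_=cv2.findContours(b,cv2.RETR_EXTERNAL,cv2.CHAIN_APPROX_NONE);cc=max(cs,key=cv2.contourArea)[:,0]
print(cv2.minAreaRect((plane('wrist',cc,.026,d)[:,:2]*1000).astype(np.float32)))
```

```text
med (array([ 0.43704404, -0.20963695]), np.float64(0.04346398170546504), np.float64(0.0028301554598934575)) nest .4378 -.2100
((591.5784301757812, -61.99502944946289), (30.544485092163086, 81.78034210205078), 10.723332405090332)
```

View pics/c12.png

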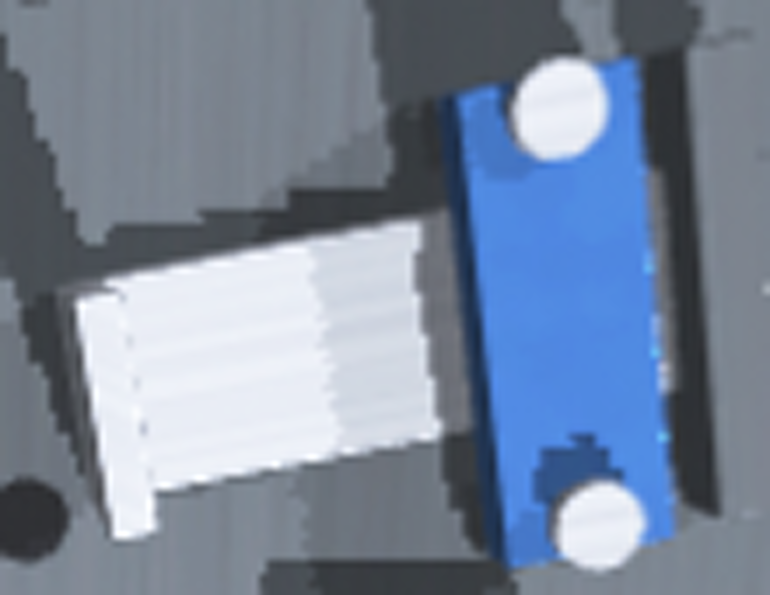

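Run:
```python
from h import *
np.set_printoptions(precision=1,suppress=True)
d,im=load('w12')
f=lambda P,z:plane('wrist',np.array([(265-.4+u/7,80-.4+v/7) for u,v in P]),z,d)[:,:2]
C=np.array([.5916,-.062]);a=.187;R=np.array([[np.cos(a),np.sin(a)],[-np.sin(a),np.cos(a)]])
g=lambda P,z:(f(P,z)-C)@R.T*1000
l=g([(75,300),(122,290),(155,532),(113,540)],.05);print('leg',l,l.mean(0),'expect x -81')
print('foot end',g([(660,170),(675,388)],.006))
print('stop base',g([(675,300),(682,400)],0),'stop top edge',g([(700,300),(717,510)],.02))
s,_=load('s12')
print('large',ell('s12','scene',587,318,30,.076,170)[:3])
```

```text
leg [[-84.5  21.1]
 [-76.9  21.2]
 [-77.8 -18.2]
 [-84.9 -18.2]] [-81.    1.5] expect x -81
foot end [[ 24.4  20.9]
 [ 24.  -17.9]]
stop base [[ 27.4  -2.8]
 [ 27.2 -21.4]] stop top edge [[ 24.6  -1.4]
 [ 24.8 -38.9]]
large (array([0.6, 0.3]), np.float64(0.06354043862044183), np.float64(0.013095306141983107))
```

View pics/s12.png

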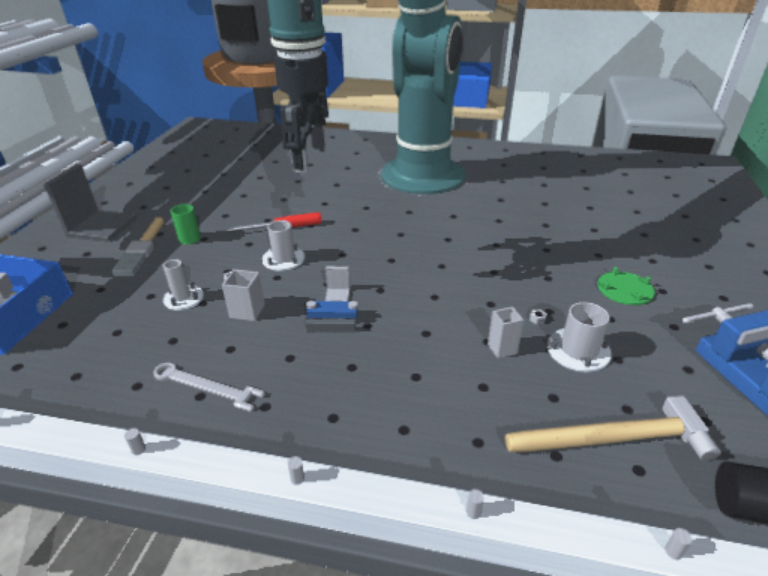

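```bash
python3 -c "
from plant import ctrl
print(ctrl.job_done())"
```

```text
the job is handed in; nothing more can be done
None
```

I stood all three round tubes in their own plates and slid the bracket foot under the blue bar until the push force rose at the stop. I handed the job in at about 26 s of the 102 s allowed; no verdict was reported.

- **Tubes:** wrist-camera measurements after each release put every tube axis within about 2 mm of its plate centre. The limit is 11 mm.
- **Bracket:** its origin measured x ≈ -30 mm, y ≈ +1.5 mm in the clamp frame. The foot end was about 0.5–1 mm from the stop, and the foot was aligned with the slot to within about 0.01 rad before the push.
- **Other objects:** the last scene and side pictures show all three tubes upright in their pins. Both squares and the green look-alikes stand where they were, with the gripper clear. I judged this by eye and did not measure the squares again.
- **Checks that failed or were weak:**
  - One last fit of the large tube's rim from the scene camera was unusable: it gave a 64 mm diameter with a 13 mm residual. For that tube I relied on the wrist measurement taken after release (1 mm off) and the final pictures.
  - The last medium-tube fit had a 2.8 mm residual.

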